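# Load the router's tool magazine in reverse order

### The job

Move the three router tool holders from the wooden setting stand into the three empty white pockets of the tool magazine, in reverse order: seen from the robot, the holder at the left end of the stand goes to the right end of the magazine, the middle one to the middle, and the one at the right end to the left end. Each must stand upright with its flange fully down on its pocket; never let a holder topple. Leave the tool height gauge standing where it is.

Things in the scene. Friction and masses are not known exactly. Their poses are not given: they have to be found in the camera images.
- holder_slim: Slender steel tool holder (mm): smooth neck 27 to 25 across from 14 to 56 above the origin, thin 8 cutter up to 82. Grip the neck 40 above the origin. Flange: disc 46 across, 14 thick. Below it a taper, 32 narrowing to 18 across at 32 down, then a 13 stud to 40 down. Origin: centre of the flange's underside, z up, level with the block's top when home. Loose, 0.37 to 0.85 kg.
- holder_nut: Stout tool holder with a wide dark nut (mm): 32 neck to 24 above the origin, nut 42 across from 24 to 50, 12 cutter up to 76. Grip the nut 40 above the origin. Flange: disc 46 across, 14 thick. Below it a taper, 32 narrowing to 18 across at 32 down, then a 13 stud to 40 down. Origin: centre of the flange's underside, z up, level with the block's top when home. Loose, 0.37 to 0.85 kg.
- holder_chuck: Steel tool holder with drill chuck (mm): chuck 35 across from 14 to 47 above the origin, cone to 58, 6 brassy drill up to 75. Grip the chuck 38 above the origin. Flange: disc 46 across, 14 thick. Below it a taper, 32 narrowing to 18 across at 32 down, then a 13 stud to 40 down. Origin: centre of the flange's underside, z up, level with the block's top when home. Loose, 0.37 to 0.85 kg.
- socket_a: Wooden block, fixed, one of three alike on the plywood setting stand: the one in which the slender holder stands at the start. 66 (x) by 72 (y) by 50 mm tall with a 38 mm round hole straight down through it. Origin: centre of its underside, 12 mm above the bench. y runs along the row, +y to the robot's left; blocks 85 mm apart.
- socket_b: Wooden block, fixed, one of three alike on the plywood setting stand: the one in which the wide-nut holder stands at the start. 66 (x) by 72 (y) by 50 mm tall with a 38 mm round hole straight down through it. Origin: centre of its underside, 12 mm above the bench. y runs along the row, +y to the robot's left; blocks 85 mm apart.
- socket_c: Wooden block, fixed, one of three alike on the plywood setting stand: the one in which the drill-chuck holder stands at the start. 66 (x) by 72 (y) by 50 mm tall with a 38 mm round hole straight down through it. Origin: centre of its underside, 12 mm above the bench. y runs along the row, +y to the robot's left; blocks 85 mm apart.
- pocket_p: White plastic block with four screw heads, fixed, one of three alike on the steel magazine, empty at the start; its place in the row varies. The flange of a holder in it rests on its top. 66 (x) by 72 (y) by 50 mm tall with a 38 mm round hole straight down through it. Origin: centre of its underside, 12 mm above the bench. y runs along the row, +y to the robot's left; blocks 85 mm apart.
- pocket_q: White plastic block with four screw heads, fixed, one of three alike on the steel magazine, empty at the start; its place in the row varies. The flange of a holder in it rests on its top. 66 (x) by 72 (y) by 50 mm tall with a 38 mm round hole straight down through it. Origin: centre of its underside, 12 mm above the bench. y runs along the row, +y to the robot's left; blocks 85 mm apart.
- pocket_r: White plastic block with four screw heads, fixed, one of three alike on the steel magazine, empty at the start; its place in the row varies. The flange of a holder in it rests on its top. 66 (x) by 72 (y) by 50 mm tall with a 38 mm round hole straight down through it. Origin: centre of its underside, 12 mm above the bench. y runs along the row, +y to the robot's left; blocks 85 mm apart.
- gauge: tool height gauge, a bystander: loose upright aluminium cylinder 36 mm across on a 50 mm dark foot, with a brass button on top and a small white dial on its side, 65 mm tall. Origin: centre of its underside.
There are look-alikes about, which are no part of the job. Leave any blue or red look-alike of the holder_chuck alone.

How it is judged:
By the outcome, as a careful person would: the job done as asked, in the order asked, and still so for the second after the job is handed in, with the robot touching nothing.
It also fails if it takes over 99 s, if anything falls off the work surface, if the arm or the gripper's body presses on something with over 40 N, if the wrist force passes 120 N, or if a joint passes its speed limit or range.

### The arm

A 6-joint arm with a two-finger parallel gripper is mounted at the origin on the work surface. World frame = base frame: x ahead of the robot, y to its left, z up, the work surface at z = 0. Lengths are in mm, angles in rad, forces in N, time in s.
With the tool pointing down it reaches from about 275 to 750 mm from the base axis. Payload 10.2 kg.
Tool frame: the origin (TCP) lies between the finger pads, 19 mm behind the fingertips; this is the grasp point; x points along the fingers, z is the direction in which the jaws open and shut, and the axes are right-handed (so a half turn about x gives the same grasp; the last joint's range is limited). The gripper opens to 85 mm and grips with 20 to 120 N. Pads are 22 mm wide; open, the fingers measure 114 mm over their backs; the gripper's body (76 mm by 85 mm) begins 54 mm behind the grasp point. The pads swing forward as they close: fully open they stand 13 mm farther back than shut.
Start: joints at [0.947, 0.313, 1.498, -0, 1.331, -0.223], TCP at [204.844, 483.394, 249.994] pointing down, gripper open.
Joint ranges: [-2.94, 2.94], [-0.97, 2.17], [0.19, 2.56], [-1.23, 4.37], [0.02, 3.11], [-2.88, 2.88]. Speed limits (rad/s): [2.39, 2.39, 3.01, 3.14, 3.14, 3.14].

### API

Orientations are given as a unit quaternion [w, x, y, z].
In Python, from rig import ctrl, capture, workorder, nets gives the robot as it stands. The module is installed in compiled form; this text tells all that it offers.
- The arm moves only by the tool send_rows, never from a script. Its argument "rows" is text: rows parted by semicolons, each of 5 numbers parted by spaces: the opening, from 0 (shut) to 1 (fully open), then the shift along the tool's x, y, z in cm, then the turn about the tool's x in units of 5 degrees (1.0 is 5 degrees). In form: grip x y z yaw; .... A call has 1 to 12 rows; each row is the pose to reach, as a shift and turn from the pose commanded when the call began, along the tool's axes at that moment; what a row does not reach only later rows make up. A row lasts 1/10 s, in which the tool goes at most 50 mm and 8.59 degrees, less where a joint would pass 70% of its speed; a pose out of reach is approached as far as the arm can. A call with a gripper value outside its range is refused whole. The fingers move at their own pace and stop on an object; "grip_force" is the grip in N (left out, the last holds). Time passes only in rows, so rows that repeat a pose let the fingers close. It gives the time, the measured TCP pose, the force and the opening at its end, in the units of the state.
- ctrl.sense(): the state, without advancing time (a new reading comes with each control period).
- capture(name): name is "scene" or "top" or "wrist"; returns a dict with "pixels" (400x640x3 uint8, red, green, blue), "intrinsics" (3x3 intrinsics, pixels), "dist" ([k1, k2, p1, p2, k3] as OpenCV has them; the pictures are not rectified), "view" (4x4, takes a point from world to camera coordinates); the wrist camera has in their place "mount" (4x4, takes a point from camera to tool coordinates, whose origin is the TCP and whose axes are the tool frame's). Camera axes: x right, y down, z forward; pixel columns grow to the right and rows downward; lengths in mm; the calibration is good to about 2 mm. A picture is of the moment at which its call begins: read the wrist's pose just before it. There is no depth.
- workorder.finish_job(): hands the job in, once; it reports no verdict.
Trained networks look in a picture, given as the dict that the camera call returned (one of the last four; its "shot" number tells which), for a name from the list of things; names that differ only in an ending like _2 or _b are one class to them, and where a whole thing is asked for, a point or a joint stands for the part that bears it (a point fixed in the world has none). Each returns a list of dicts, best first, with "confidence" (0 to 1); they miss things now and then, are a little off and sometimes report something else, mostly with a low value. They report only what shows in the picture. A call takes as long as a camera call. They do not tell look-alikes from the thing itself.
- nets.boxes_of(picture, target): "location" ([x, y, z] in mm, in world coordinates, good to about 4 mm: the middle of the surface that is visible of it).
- nets.spot_point(picture, target): "location" ([x, y, z] in mm, in world coordinates, good to about 4 mm: a listed point, or the origin of a listed thing).
The state is a dict: "time_s": time; "joints": joint angles; "dq": joint speeds; "tau": joint torques, N m; "eef_pos": TCP position; "ee_rot": TCP orientation; "force": force on the tool from outside, world axes, zero at the start; "wrist_torque": the same for the moment, N m; "grip_width": opening from 0.0 (shut) to 1.0 (fully open).
Only numpy, scipy, OpenCV 4.12 (cv2) and the standard library are available. Lean on these libraries where they do the work, as an engineer would, in place of code of your own. Each camera call takes 0.05 s, during which the arm holds its last target.

## Working session

There is one attempt and no reset: what is moved stays moved. The work goes in short steps, Python scripts to look and compute and a tool call to move; the robot and the scene stay as the last step left them, time stands still between calls to the robot, and variables do not carry over. Pictures are saved under pics/ and viewed, and the job is handed in when it is done.

Besides the shell and the picture viewer there is one more tool, called in YAML: its name, and indented under it one key for each argument. send_rows: Moves the arm, as the interface text tells. Its arguments: {"type":"object","properties":{"rows":{"type":"string"},"grip_force":{"type":"number"}},"required":["rows"]}

```bash
mkdir -p pics; python3 - <<'E'
from rig import ctrl,capture,nets
import cv2,numpy as np
s=ctrl.sense();print({k:np.round(v,3).tolist() for k,v in s.items()})
for n in ["scene","top"]:
    p=capture(n);cv2.imwrite(f"pics/{n}0.png",p["pixels"][:,:,::-1])
    print(n,p["shot"])
    for t in ["holder_slim","holder_nut","holder_chuck","socket_a","pocket_p","gauge"]:
        print(t,[(np.round(d["location"]).tolist(),round(d["confidence"],2)) for d in nets.spot_point(p,t)])
print(ctrl.sense()["time_s"])
E
```

```text
{'time_s': 0.0, 'joints': [0.947, 0.313, 1.498, -0.0, 1.331, -0.223], 'dq': [0.001, -0.0, 0.0, 0.0, 0.001, -0.0], 'tau': [-0.003, -41.227, -25.973, -0.0, 0.004, 0.0], 'eef_pos': [204.71, 483.18, 249.42], 'ee_rot': [0.589, -0.391, 0.59, 0.39], 'force': [-0.516, 0.344, 0.13], 'wrist_torque': [0.008, 0.007, -0.052], 'grip_width': 1.0}
scene 1
holder_slim [([575.0, 304.0, 59.0], 0.79), ([558.0, 222.0, 9.0], 0.41)]
holder_nut [([557.0, 222.0, 65.0], 0.85)]
holder_chuck [([437.0, 77.0, 40.0], 0.95), ([543.0, 140.0, 62.0], 0.89), ([522.0, 33.0, 39.0], 0.65)]
socket_a [([539.0, 140.0, 12.0], 0.93), ([575.0, 307.0, 10.0], 0.6)]
pocket_p [([497.0, -310.0, 13.0], 0.97), ([494.0, -230.0, 10.0], 0.87), ([496.0, -144.0, 13.0], 0.68)]
gauge [([752.0, 14.0, 2.0], 0.77), ([496.0, -229.0, 13.0], 0.5)]
top 2
holder_slim [([571.0, 309.0, 63.0], 0.7)]
holder_nut [([556.0, 225.0, 61.0], 0.95)]
holder_chuck [([540.0, 138.0, 62.0], 0.65), ([528.0, 34.0, 41.0], 0.59), ([435.0, 73.0, 42.0], 0.57)]
socket_a [([536.0, 144.0, 10.0], 0.75), ([554.0, 225.0, 11.0], 0.68), ([573.0, 305.0, 11.0], 0.56)]
pocket_p [([495.0, -228.0, 11.0], 0.97), ([497.0, -141.0, 15.0], 0.95)]
gauge [([752.0, 12.0, -0.0], 0.62)]
0.7
```

View pics/scene0.png

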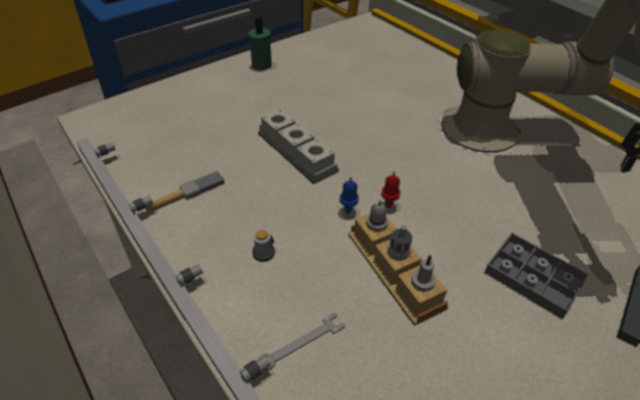

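View pics/top0.png

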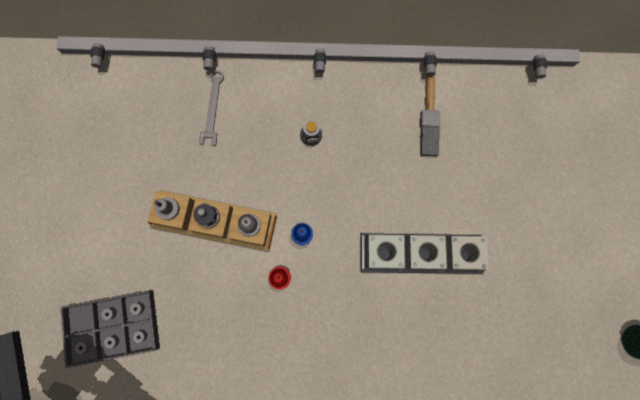

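```bash
cat > h.py <<'E'
from rig import ctrl,capture,nets
import cv2,numpy as np
from scipy.spatial.transform import Rotation as R
def rot(q): return R.from_quat([q[1],q[2],q[3],q[0]]).as_matrix()
def state(): 
    s=ctrl.sense();return s,np.array(s["eef_pos"]),rot(s["ee_rot"])
def plan(t,jawdeg=None):
    s,p,M=state();d=M.T@(np.array(t)-p)/10
    out=np.round(d,2).tolist();u=0
    if jawdeg is not None:
        z=M[:,2];a=np.degrees(np.arctan2(z[1],z[0]));e=(jawdeg-a+90)%180-90
        # turn about tool x (down) => world angle decreases
        u=-e/5 if M[2,0]<0 else e/5
        print("jaw now",round(a,2),"j6",round(s["joints"][5],3))
    print("t",round(s["time_s"],2),"at",np.round(p,1),"tool x axis",np.round(M[:,0],3),"shift cm",out,"yaw units",round(u,2))
def wpose():
    s,p,M=state();T=np.eye(4);T[:3,:3]=M;T[:3,3]=p;return T
def grab(n):
    T=wpose();p=capture(n)
    V=np.linalg.inv(T@np.array(p["mount"])) if n=="wrist" else np.array(p["view"])
    return p,V
def proj(p,V,X):
    X=np.atleast_2d(np.array(X,float))
    r,_=cv2.Rodrigues(V[:3,:3]);return cv2.projectPoints(X,r,V[:3,3],np.array(p["intrinsics"]),np.array(p["dist"],float))[0][:,0]
def ray(p,V,uv,z):
    n=cv2.undistortPoints(np.array([[uv]],float),np.array(p["intrinsics"]),np.array(p["dist"],float))[0,0]
    C=np.linalg.inv(V);d=C[:3,:3]@[n[0],n[1],1];o=C[:3,3];return o+d*(z-o[2])/d[2]
def circ(c,r,n=40):
    a=np.linspace(0,2*np.pi,n);return np.c_[c[0]+r*np.cos(a),c[1]+r*np.sin(a),np.full(n,c[2])]
def draw(img,p,V,X,col=(0,255,0)):
    cv2.polylines(img,[np.round(proj(p,V,X)*8).astype(int)],False,col,1,cv2.LINE_AA,3)
E
python3 - <<'E'
from h import *
plan([557,222,330],-12)
print(capture("wrist")["mount"].round(2))
E
```

```text
jaw now 67.04 j6 -0.223
t 0.7 at [204.9 483.4 250. ] tool x axis [ 0. -0. -1.] shift cm [-8.0, -42.62, -10.33] yaw units 15.81
[[  -0.     -0.28    0.96 -124.55]
 [   0.     -0.96   -0.28   70.22]
 [   1.      0.      0.     -0.26]
 [   0.      0.      0.      1.  ]]
```

send_rows:
  rows: "1 -1.5 -4.3 -1 1.5;1 -3 -8.5 -2 3;1 -4.5 -12.8 -3 4.5;1 -6 -17 -4 6;1 -7 -21.3 -5 7.5;1 -8 -25.6 -6 9;1 -8 -29.8 -7 10.5;1 -8 -34 -8 12;1 -8 -38 -9 13.5;1 -8 -42.6 -10.3 15;1 -8 -42.6 -10.3 15.8;1 -8 -42.6 -10.3 15.8"

```text
time_s: 1.95
eef_pos: [557.5, 221.5, 329.4]
ee_rot: [0.703, 0.074, 0.704, -0.075]
force: [-0.1, 0.4, -0.2]
grip_width: 1.002
```

```bash
python3 - <<'E'
from h import *
plan([557,222,330],-12)
p,V=grab("wrist")
cv2.imwrite("pics/w1.png",p["pixels"][:,:,::-1])
for t in ["holder_slim","holder_nut","holder_chuck","socket_a"]:
    print(t,[(np.round(d["location"]).tolist(),round(d["confidence"],2)) for d in nets.spot_point(p,t)])
E
```

```text
jaw now -12.09 j6 0.394
t 1.95 at [557.5 221.5 329.4] tool x axis [-0.001 -0.    -1.   ] shift cm [-0.06, 0.03, -0.06] yaw units -0.02
holder_slim [([567.0, 306.0, 62.0], 0.64)]
holder_nut [([559.0, 223.0, 59.0], 0.84), ([756.0, 21.0, -0.0], 0.7)]
holder_chuck [([438.0, 73.0, 43.0], 0.89), ([542.0, 139.0, 63.0], 0.69), ([528.0, 35.0, 37.0], 0.56)]
socket_a [([555.0, 222.0, 10.0], 0.69), ([543.0, 135.0, 10.0], 0.57)]
```

View pics/w1.png

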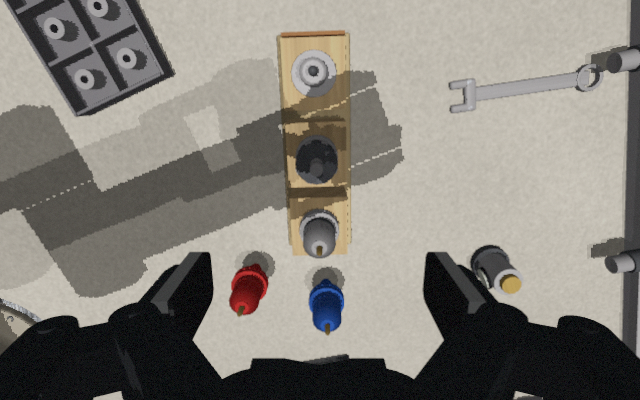

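```bash
cat > ov.py <<'E'
from h import *
def overlay(img,p,V,c,th,holders,sc=1):
    th=np.radians(th);u=np.array([np.cos(th),np.sin(th)]);w=np.array([-u[1],u[0]])
    for k in (-1,0,1):
        b=np.array(c)+w*85*k
        X=[[*(b+u*33*i+w*36*j),62] for i,j in((-1,-1),(1,-1),(1,1),(-1,1),(-1,-1))]
        draw(img,p,V,X,(0,0,255)); draw(img,p,V,circ([*b,62],19),(255,0,255))
    for h,hh,d in holders:
        draw(img,p,V,circ([*h,62+hh],d/2),(0,255,0))
def zoom(img,x0,y0,x1,y1,f): return cv2.resize(img[y0:y1,x0:x1],None,fx=f,fy=f,interpolation=cv2.INTER_CUBIC)
E
cat > a.py <<'E'
from ov import *
f=4
p,V=grab("wrist")
K=p["intrinsics"]
def big(p,x0,y0,x1,y1,f):
    im=np.ascontiguousarray(zoom(p["pixels"][:,:,::-1],x0,y0,x1,y1,f))
    q=dict(p);K=np.array(p["intrinsics"],float).copy()
    K[0]*=f;K[1]*=f;K[0,2]=(np.array(p["intrinsics"])[0,2]-x0+.5)*f-.5;K[1,2]=(np.array(p["intrinsics"])[1,2]-y0+.5)*f-.5;q["intrinsics"]=K
    return im,q
if __name__=="__main__":
    im,q=big(p,260,20,370,270,2.4)
    im0=im.copy()
    c=np.array([557,222]);th=-12;w=np.array([.208,.978])
    overlay(im,q,V,c,th,[(c+85*w,14,46),(c+85*w,56,25),(c,14,46),(c,50,42),(c-85*w,14,46),(c-85*w,47,35)])
    cv2.imwrite("pics/w1o.png",np.hstack([im0,im]))
E
python3 a.py
```

```text
(no output)
```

View pics/w1o.png

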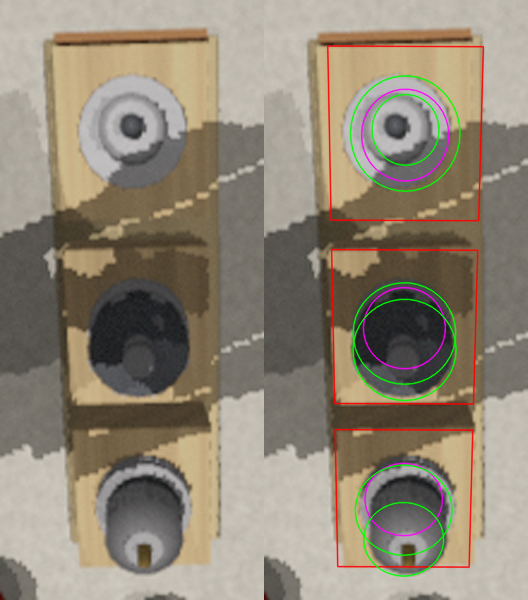

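```bash
cat > b.py <<'E'
from a import *
im,q=big(p,260,20,370,270,2.4)
im0=im.copy()
c=np.array([556,221]);th=-10.3;t=np.radians(th);w=np.array([-np.sin(t),np.cos(t)])
A,B,C=c+85*w,c,c-85*w
print(A,B,C)
overlay(im,q,V,c,th,[(A,14,46),(A,56,25),(A,82,8),(B,14,46),(B,50,42),(C,14,46),(C,47,35)])
cv2.imwrite("pics/w2o.png",np.hstack([im0,im]))
E
python3 b.py
```

```text
[571.19818828 304.63022822] [556 221] [540.80181172 137.36977178]
```

View pics/w2o.png

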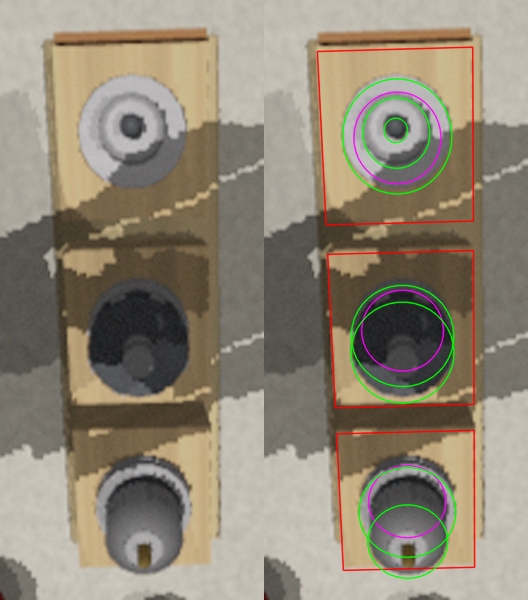

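```bash
python3 -c "
from h import *
plan([571,306.5,102],-10.3)"
```

```text
jaw now -11.87 j6 0.393
t 2.3 at [556.5 222.9 330.3] tool x axis [ 0.  0. -1.] shift cm [22.83, 8.48, -0.31] yaw units -0.31
```

send_rows:
  rows: "1 3 3 -0.2 -0.3;1 7 7 -0.35 -0.3;1 11 8.5 -0.35 -0.3;1 14 8.5 -0.35 -0.3;1 17 8.5 -0.35 -0.3;1 19 8.5 -0.35 -0.3;1 19 8.5 -0.35 -0.3;1 19 8.5 -0.35 -0.3"

```text
time_s: 3.1
eef_pos: [571.3, 306.5, 141.0]
ee_rot: [0.704, 0.064, 0.704, -0.064]
force: [-0.5, -0.1, 0.8]
grip_width: 1.0
```

```bash
python3 - <<'E'
from h import *
for i in range(3): plan([571,306.5,102],-10.3);p,V=grab("scene")
cv2.imwrite("pics/s2.png",cv2.resize(p["pixels"][180:340,320:520,::-1],None,fx=3,fy=3,interpolation=2))
p,V=grab("wrist")
cv2.imwrite("pics/w3.png",p["pixels"][:,:,::-1])
E
```

```text
jaw now -10.43 j6 0.494
t 3.1 at [571.3 306.5 141. ] tool x axis [ 0.001  0.    -1.   ] shift cm [3.9, -0.01, -0.03] yaw units -0.03
jaw now -10.44 j6 0.494
t 3.15 at [571.6 306.6 141.7] tool x axis [ 0.002  0.001 -1.   ] shift cm [3.97, -0.02, -0.07] yaw units -0.03
jaw now -10.45 j6 0.494
t 3.2 at [571.7 306.5 141.8] tool x axis [ 0.003  0.001 -1.   ] shift cm [3.98, -0.02, -0.08] yaw units -0.03
```

View pics/s2.png

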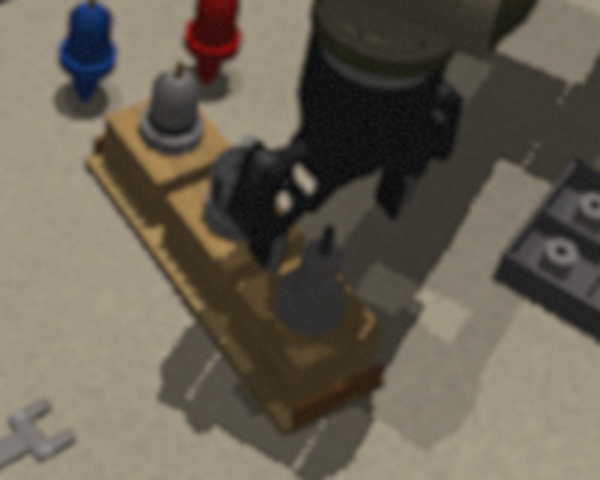

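View pics/w3.png

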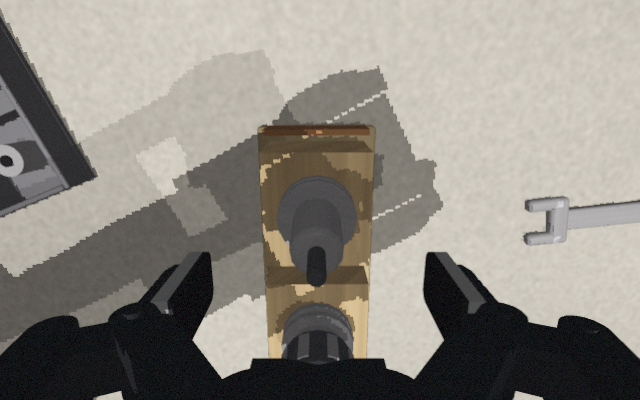

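```bash
cat > c.py <<'E'
import sys
from a import big
from ov import *
def check(name,hs,box,f,cam="wrist"):
    p,V=grab(cam);im,q=big(p,*box,f);im0=im.copy()
    for X,d in hs: draw(im,q,V,circ(X,d/2))
    cv2.imwrite(f"pics/{name}.png",np.hstack([im0,im]))
    return p,V
E
python3 -c "
from c import *
A=[571,306.5]
check('w4',[([*A,76],46),([*A,118],25),([*A,144],8)],(250,120,390,300),2.8)"
```

```text
(no output)
```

View pics/w4.png

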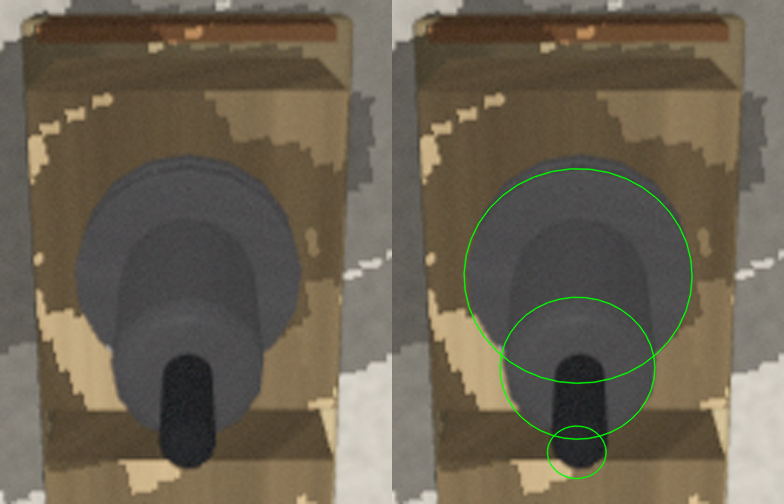

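send_rows:
  rows: "1 1.5 0 -0.05 0;1 3 0 -0.05 0;1 3.9 0 -0.05 0;1 3.9 0 -0.05 0;0 3.9 0 -0.05 0;0 3.9 0 -0.05 0;0 3.9 0 -0.05 0;0 3.9 0 -0.05 0;0 3.9 0 -0.05 0;0 3.9 0 -0.05 0;0 3.9 0 -0.05 0;0 3.9 0 -0.05 0"
  grip_force: 70

```text
time_s: 4.6
eef_pos: [571.0, 306.4, 101.7]
ee_rot: [0.705, 0.065, 0.704, -0.064]
force: [0.2, -0.4, 4.7]
grip_width: 0.281
```

send_rows:
  rows: "0 0 0 0 0;0 0 0 0 0;0 -0.5 0 0 0;0 -1.5 0 0 0;0 -3 0 0 0;0 -5 0 0 0;0 -7 0 0 0;0 -9 0 0 0;0 -11 0 0 0;0 -12.5 0 0 0;0 -13 0 0 0;0 -13 0 0 0"

```text
time_s: 5.8
eef_pos: [570.6, 306.4, 231.8]
ee_rot: [0.705, 0.065, 0.704, -0.064]
force: [0.7, -0.0, -4.0]
grip_width: 0.278
```

```bash
python3 -c "
from c import *
plan([497,-420,260],0)
A=[571,306.5];o=130
p,V=check('w5',[([*A,76+o],46),([*A,118+o],25),([*A,144+o],8)],(200,150,440,400),1.6)"
```

```text
jaw now -10.46 j6 0.495
t 5.85 at [570.4 306.3 230.8] tool x axis [-0. -0. -1.] shift cm [-2.91, -72.75, 5.97] yaw units -2.09
```

View pics/w5.png

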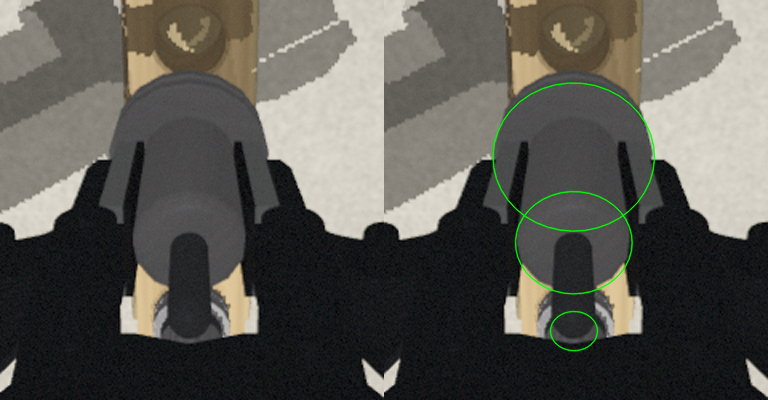

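send_rows:
  rows: "0 -1.5 -2 0.2 0;0 -3 -5 0.5 0;0 -3 -9 0.8 0;0 -3 -13 1.1 0;0 -3 -17.5 1.4 -0.5;0 -3 -22 1.8 -1;0 -3 -26.5 2.2 -1.5;0 -3 -31 2.5 -2.1;0 -3 -35.5 2.9 -2.1;0 -3 -40 3.3 -2.1;0 -3 -44.5 3.7 -2.1;0 -3 -49 4 -2.1"

```text
time_s: 7.1
eef_pos: [520.2, -184.5, 260.2]
ee_rot: [0.707, 0.0, 0.708, 0.0]
force: [1.3, -1.5, -4.1]
grip_width: 0.28
```

```bash
python3 -c "
from c import *
plan([497,-420,260],0)"
```

```text
jaw now -0.23 j6 -0.558
t 7.15 at [ 519.3 -190.8  259.9] tool x axis [-0.002 -0.003 -1.   ] shift cm [0.06, -22.93, -2.14] yaw units -0.05
```

send_rows:
  rows: "0 0 -4 -0.5 0;0 0 -8.5 -1 0;0 0 -13 -1.5 0;0 0 -17.5 -2.1 0;0 0 -21 -2.1 0;0 0 -22.5 -2.1 0;0 0 -22.5 -2.1 0;0 0 -22.5 -2.1 0"

```text
time_s: 7.95
eef_pos: [500.0, -407.3, 260.1]
ee_rot: [0.707, 0.0, 0.707, 0.001]
force: [0.2, 0.7, -4.1]
grip_width: 0.283
```

```bash
python3 -c "
from c import *
plan([497,-420,260],0)
p,V=grab('wrist')
cv2.imwrite('pics/w6.png',p['pixels'][:,:,::-1])
np.save('w6V.npy',V)
print([(np.round(d['location']).tolist(),round(d['confidence'],2)) for d in nets.spot_point(p,'pocket_p')])
import pickle;pickle.dump((p,V),open('w6.pkl','wb'))
"
```

```text
jaw now 0.08 j6 -0.866
t 8.0 at [ 500.2 -406.9  260.5] tool x axis [-0.001  0.001 -1.   ] shift cm [0.05, -1.31, -0.32] yaw units 0.02
[]
```

View pics/w6.png

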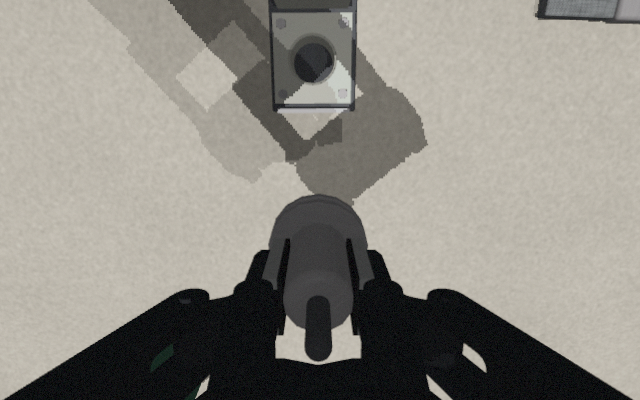

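```bash
cat > d.py <<'E'
import pickle,sys
from ov import *
import a
def big(p,x0,y0,x1,y1,f): return a.big(p,x0,y0,x1,y1,f)
E
sed -i 's/^p,V=grab("wrist")$//; s/^K=p.*$//' a.py
python3 - <<'E'
from d import *
p,V=pickle.load(open('w6.pkl','rb'))
im,q=big(p,250,0,380,130,3);im0=im.copy()
c=ray(p,V,(314,60),62);print(c)
th=np.radians(-1.0)
c=np.array([496,-314.]);u=np.array([np.cos(th),np.sin(th)]);w=np.array([-u[1],u[0]])
draw(im,q,V,circ([*c,62],19));draw(im,q,V,[[*(c+u*33*i+w*36*j),62] for i,j in((-1,-1),(1,-1),(1,1),(-1,1),(-1,-1))],(0,0,255))
t,VT=grab("top");im2,q2=big(t,355,225,495,280,5)
im3=im2.copy()
c2=c+85*w
overlay(im3,q2,VT,c2,-1.0,[])
cv2.imwrite("pics/p1.png",np.hstack([im0,im]));cv2.imwrite("pics/p2.png",np.vstack([im2,im3]))
E
```

```text
[ 497.0984391  -312.16396746   62.        ]
```

View pics/p1.png

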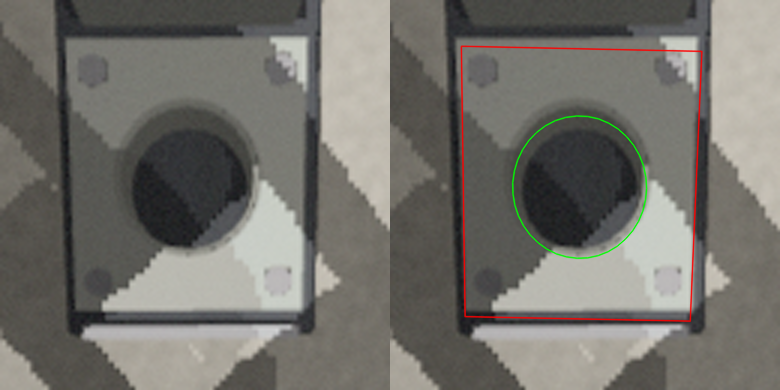

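View pics/p2.png

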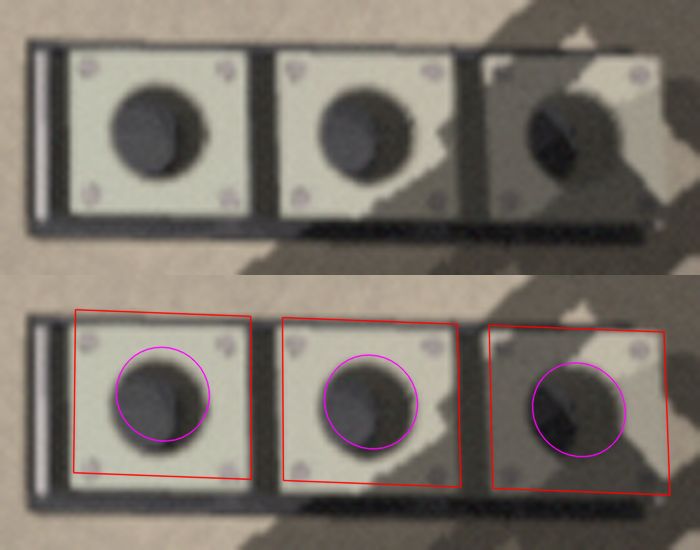

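```bash
python3 - <<'E'
from d import *
p,V=pickle.load(open('w6.pkl','rb'))
im,q=big(p,250,180,390,370,2.8);im0=im.copy()
c=[500.1,-407.2];z=260.3-102
for h,d in((76,46),(62,46),(118,25),(144,8)): draw(im,q,V,circ([*c,z+h],d/2))
cv2.imwrite("pics/p3.png",np.hstack([im0,im]))
plan([495.7,-311.7,190],0.3)
E
```

```text
jaw now 0.1 j6 -0.866
t 8.15 at [ 500.4 -406.9  261.2] tool x axis [ 0.  0. -1.] shift cm [7.12, 9.52, -0.45] yaw units -0.04
```

View pics/p3.png

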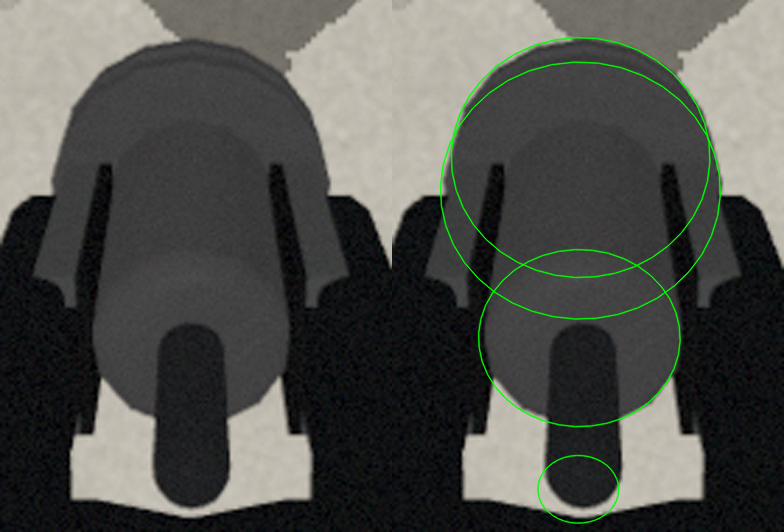

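send_rows:
  rows: "0 0 2 -0.1 0;0 0 5 -0.3 0;0 0 8 -0.45 0;0 1 9.5 -0.48 0;0 3 9.5 -0.48 0;0 5 9.5 -0.48 0;0 7 9.5 -0.48 0;0 9 9.5 -0.48 0;0 10 9.5 -0.48 0;0 10 9.5 -0.48 0;0 10 9.5 -0.48 0"

```text
time_s: 9.25
eef_pos: [495.6, -312.9, 162.0]
ee_rot: [0.707, -0.001, 0.707, -0.0]
force: [-0.2, -0.1, -4.1]
grip_width: 0.279
```

```bash
python3 - <<'E'
from d import *
plan([495.3,-312.3,102],0.3)
p,V=grab("wrist")
im,q=big(p,220,100,420,370,1.9);im0=im.copy()
c=[495.8,-311.7]
draw(im,q,V,circ([*c,62],19));draw(im,q,V,[[c[0]+33*i,c[1]+36*j,62] for i,j in((-1,-1),(1,-1),(1,1),(-1,1),(-1,-1))],(0,0,255))
cv2.imwrite("pics/p4.png",np.hstack([im0,im]))
E
```

```text
jaw now 0.06 j6 -0.764
t 9.25 at [ 495.6 -312.9  162. ] tool x axis [ 0.001 -0.001 -1.   ] shift cm [6.0, 0.07, -0.04] yaw units -0.05
```

View pics/p4.png

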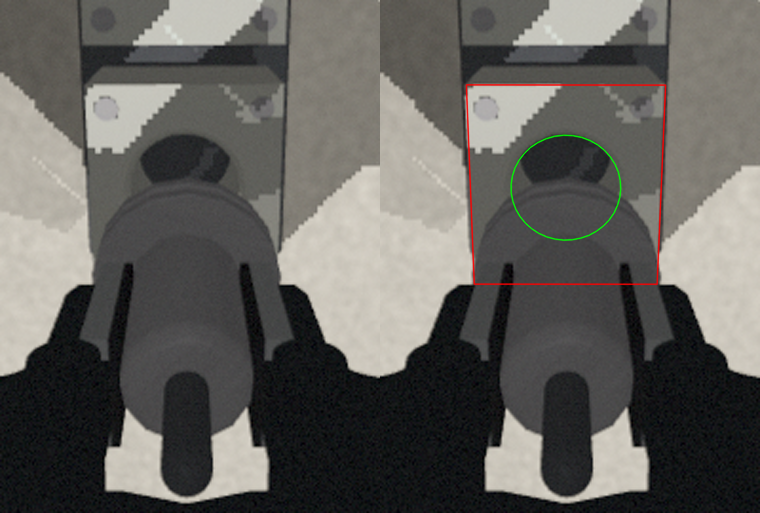

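send_rows:
  rows: "0 1 0.05 -0.03 0;0 2 0.05 -0.03 0;0 3 0.05 -0.03 0;0 4 0.05 -0.03 0;0 4.7 0.05 -0.03 0;0 5.2 0.05 -0.03 0;0 5.5 0.05 -0.03 0;0 5.7 0.05 -0.03 0;0 5.7 0.05 -0.03 0"

```text
time_s: 10.2
eef_pos: [494.9, -312.3, 104.0]
ee_rot: [0.707, -0.0, 0.707, 0.0]
force: [0.3, -0.0, -4.8]
grip_width: 0.281
```

send_rows:
  rows: "0 0.1 0 0 0;0 0.2 0 0 0;0 0.25 0 0 0;0 0.25 0 0 0"

```text
time_s: 10.6
eef_pos: [495.0, -312.4, 101.8]
ee_rot: [0.707, -0.0, 0.707, 0.0]
force: [-1.1, 0.1, -1.4]
grip_width: 0.282
```

Touching. Release gently and rise.

send_rows:
  rows: "0.4 0 0 0 0;0.6 0 0 0 0;1 0 0 0 0;1 0 0 0 0;1 0 0 0 0;1 0 0 0 0;1 -2 0 0 0;1 -5 0 0 0;1 -9 0 0 0;1 -13 0 0 0;1 -17 0 0 0;1 -20 0 0 0"

```text
time_s: 11.8
eef_pos: [495.0, -312.3, 304.4]
ee_rot: [0.708, -0.001, 0.706, -0.0]
force: [0.1, 0.3, -0.4]
grip_width: 0.999
```

```bash
python3 - <<'E'
from d import *
plan([495.3,-312.3,300],0.3)
p,V=grab("wrist")
im,q=big(p,220,0,420,400,1.5);im0=im.copy()
overlay(im,q,V,[495.4,-226.7],0.3,[([495.8,-311.7],14,46),([495.8,-311.7],56,25)])
cv2.imwrite("pics/p5.png",np.hstack([im0,im]))
E
```

```text
jaw now 0.04 j6 -0.764
t 11.8 at [ 495.  -312.3  304.4] tool x axis [ 0.002 -0.002 -1.   ] shift cm [0.44, 0.0, 0.03] yaw units -0.05
```

View pics/p5.png

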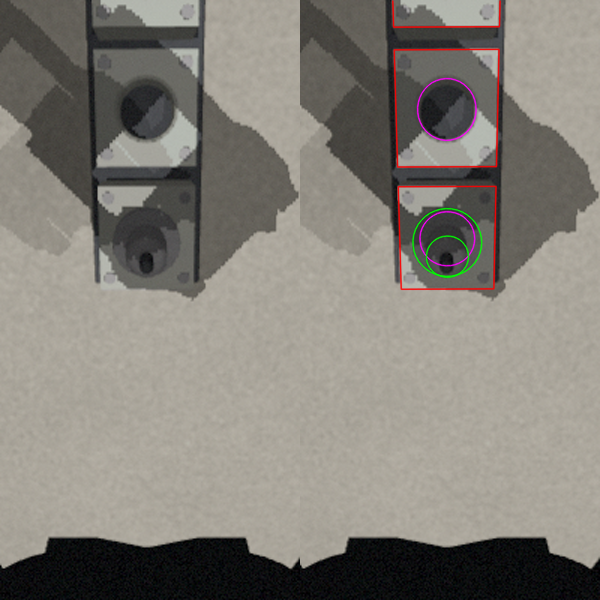

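send_rows:
  rows: "1 0 4.5 0.5 0;1 0 9 1 0;1 0 13.5 1.5 0;1 0 18 2 0.5;1 0 22.5 2.5 1;1 0 27 3 1.5;1 0 31.5 3.6 2.07;1 0 36 4.1 2.07;1 0 40.5 4.6 2.07;1 0 45 5.1 2.07;1 0 49 5.6 2.07;1 0 53.5 6.1 2.07"

```text
time_s: 13.05
eef_pos: [555.5, 224.3, 301.3]
ee_rot: [0.704, 0.064, 0.704, -0.064]
force: [-0.0, 0.2, 0.1]
grip_width: 0.999
```

```bash
python3 - <<'E'
from d import *
plan([556,223,102],-10.3)
E
```

```text
jaw now -10.33 j6 0.369
t 13.05 at [555.5 224.3 301.3] tool x axis [ 0. -0. -1.] shift cm [19.93, -0.12, 0.07] yaw units -0.01
```

send_rows:
  rows: "1 4 -0.1 0.05 0;1 8 -0.1 0.05 0;1 11 -0.1 0.05 0;1 14 -0.1 0.05 0;1 15 -0.1 0.05 0;1 15 -0.1 0.05 0;1 15 -0.1 0.05 0"

```text
time_s: 13.75
eef_pos: [556.6, 221.8, 153.0]
ee_rot: [0.705, 0.064, 0.703, -0.063]
force: [0.1, 0.4, 0.8]
grip_width: 0.999
```

```bash
python3 - <<'E'
from d import *
plan([556,223,102],-10.3)
p,V=grab("wrist")
im,q=big(p,240,80,400,320,2.2);im0=im.copy()
B=[556,223]
for h,d in((14,46),(24,42),(50,42),(76,12)): draw(im,q,V,circ([*B,62+h],d/2))
cv2.imwrite("pics/p6.png",np.clip(np.hstack([im0,im])*1.6,0,255))
E
```

```text
jaw now -10.32 j6 0.364
t 13.75 at [556.6 221.8 153. ] tool x axis [ 0.002  0.    -1.   ] shift cm [5.1, 0.11, -0.09] yaw units -0.0[ WARN:0@0.355] global loadsave.cpp:1063 imwrite_ Unsupported depth image for selected encoder is fallbacked to CV_8U.
```

View pics/p6.png

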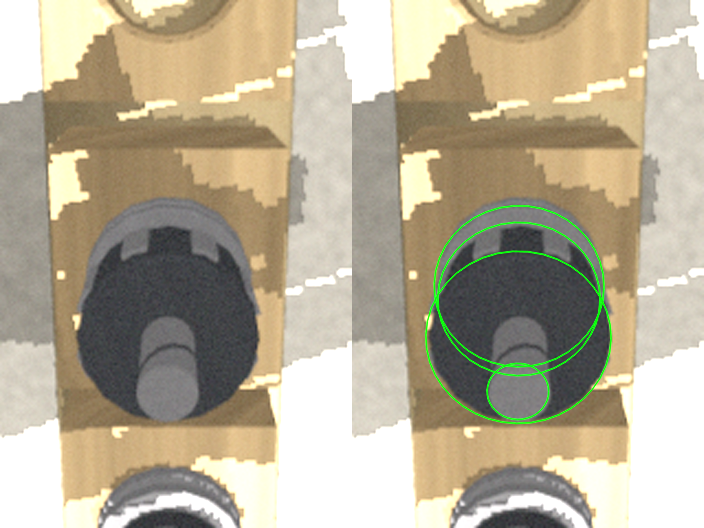

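send_rows:
  rows: "1 1.5 0.08 -0.04 0;1 3 0.08 -0.04 0;1 4.3 0.08 -0.04 0;1 5.1 0.08 -0.04 0;1 5.1 0.08 -0.04 0;0 5.1 0.08 -0.04 0;0 5.1 0.08 -0.04 0;0 5.1 0.08 -0.04 0;0 5.1 0.08 -0.04 0;0 5.1 0.08 -0.04 0;0 5.1 0.08 -0.04 0;0 5.1 0.08 -0.04 0"

```text
time_s: 15.0
eef_pos: [556.0, 222.6, 101.4]
ee_rot: [0.705, 0.064, 0.704, -0.063]
force: [-1.6, -1.2, 6.1]
grip_width: 0.472
```

send_rows:
  rows: "0 0 0 0 0;0 0 0 0 0;0 -0.5 0 0 0;0 -1.5 0 0 0;0 -3 0 0 0;0 -5 0 0 0;0 -7 0 0 0;0 -9 0 0 0;0 -11 0 0 0;0 -12.5 0 0 0;0 -13 0 0 0;0 -13 0 0 0"

```text
time_s: 16.2
eef_pos: [555.6, 222.5, 230.7]
ee_rot: [0.704, 0.064, 0.704, -0.064]
force: [1.2, -1.1, -6.3]
grip_width: 0.472
```

```bash
python3 - <<'E'
from d import *
plan([495.4,-226.7,262],0.3)
s,e,M=state()
p,V=grab("wrist")
im,q=big(p,240,130,400,370,2.2);im0=im.copy()
for h,d in((14,46),(50,42),(76,12)): draw(im,q,V,circ([e[0],e[1],e[2]-40+h],d/2))
cv2.imwrite("pics/p7.png",np.clip(np.hstack([im0,im])*1.6,0,255).astype(np.uint8))
E
```

```text
jaw now -10.31 j6 0.365
t 16.2 at [555.6 222.5 230.7] tool x axis [ 0.  0. -1.] shift cm [-3.13, -45.27, 2.12] yaw units -2.12
```

View pics/p7.png

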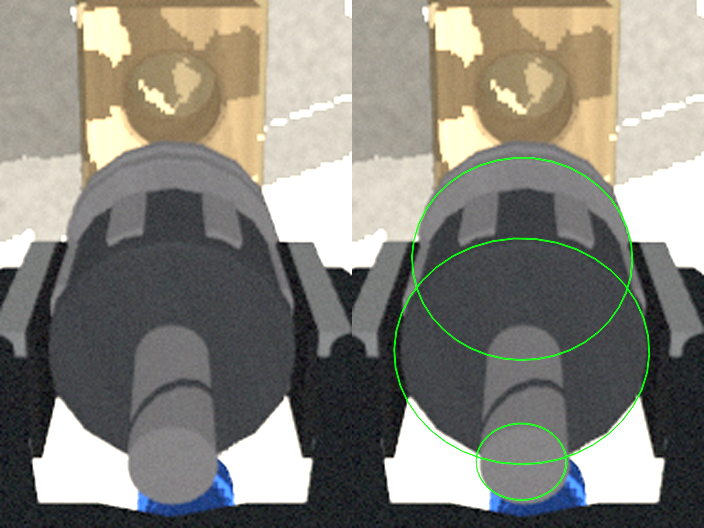

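send_rows:
  rows: "0 -1.5 -2 0.1 0;0 -3 -5 0.25 0;0 -3 -9 0.4 0;0 -3 -13 0.6 0;0 -3 -17.5 0.8 -0.5;0 -3 -22 1 -1;0 -3 -26.5 1.2 -1.5;0 -3 -31 1.4 -2.1;0 -3 -35.5 1.65 -2.1;0 -3 -40 1.85 -2.1;0 -3 -43.5 2 -2.1;0 -3 -45.2 2.1 -2.1"

```text
time_s: 17.45
eef_pos: [494.4, -228.6, 259.3]
ee_rot: [0.706, 0.0, 0.708, 0.0]
force: [0.2, 0.6, -7.3]
grip_width: 0.471
```

send_rows:
  rows: "0 0 0 0 0;0 0 0 0 0"

```text
time_s: 17.65
eef_pos: [495.3, -225.3, 259.8]
ee_rot: [0.707, -0.001, 0.707, 0.002]
force: [0.6, 1.8, -6.4]
grip_width: 0.471
```

```bash
python3 - <<'E'
from d import *
plan([495.3,-226.5,162],0.3)
E
```

```text
jaw now 0.18 j6 -0.646
t 17.65 at [ 495.3 -225.3  259.8] tool x axis [-0.001  0.001 -1.   ] shift cm [9.78, -0.14, 0.01] yaw units -0.02
```

send_rows:
  rows: "0 2 -0.1 0 0;0 4 -0.1 0 0;0 6 -0.1 0 0;0 8 -0.1 0 0;0 9.5 -0.1 0 0;0 9.8 -0.1 0 0;0 9.8 -0.1 0 0;0 9.8 -0.1 0 0"

```text
time_s: 18.45
eef_pos: [495.9, -226.7, 163.4]
ee_rot: [0.708, -0.002, 0.707, 0.001]
force: [0.4, 0.0, -6.6]
grip_width: 0.47
```

```bash
python3 - <<'E'
from d import *
plan([495.3,-226.5,102],0.3)
p,V=grab("wrist")
im,q=big(p,220,100,420,370,1.9);im0=im.copy()
overlay(im,q,V,[495.4,-226.7],0.3,[])
cv2.imwrite("pics/p8.png",np.hstack([im0,im]))
E
```

```text
jaw now 0.23 j6 -0.648
t 18.45 at [ 495.9 -226.7  163.4] tool x axis [ 0.001 -0.001 -1.   ] shift cm [6.14, 0.02, -0.07] yaw units -0.01
```

View pics/p8.png

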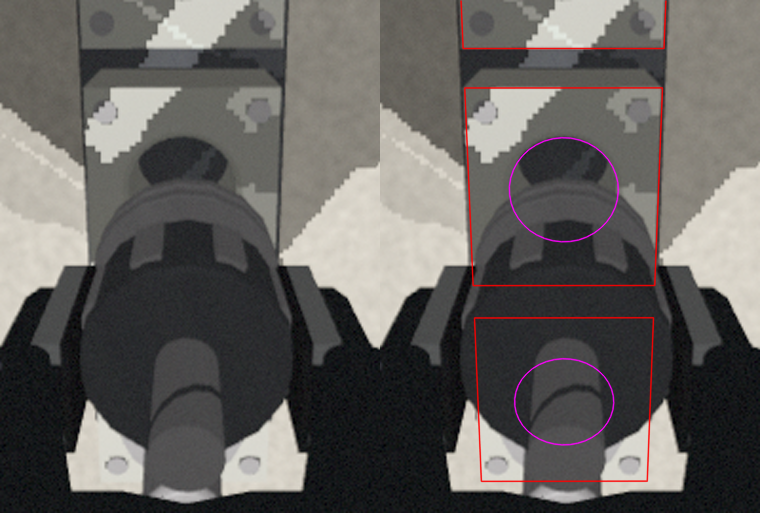

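Aligned. Descend.

send_rows:
  rows: "0 1 0 -0.03 0;0 2 0 -0.03 0;0 3 0 -0.03 0;0 4 0 -0.03 0;0 4.7 0 -0.03 0;0 5.2 0 -0.03 0;0 5.5 0 -0.03 0;0 5.7 0 -0.03 0;0 5.8 0 -0.03 0;0 5.9 0 -0.03 0;0 5.9 0 -0.03 0"

```text
time_s: 19.6
eef_pos: [495.1, -227.0, 103.6]
ee_rot: [0.707, -0.001, 0.707, 0.001]
force: [-0.8, 0.1, -5.8]
grip_width: 0.47
```

send_rows:
  rows: "0 0.1 0 0 0;0 0.15 0 0 0;0 0.2 0 0 0;0 0.25 0 0 0;0 0.25 0 0 0"

```text
time_s: 20.1
eef_pos: [495.1, -227.0, 101.5]
ee_rot: [0.707, -0.001, 0.707, 0.001]
force: [-2.3, 2.0, 0.6]
grip_width: 0.469
```

send_rows:
  rows: "0.55 0 0 0 0;0.7 0 0 0 0;1 0 0 0 0;1 0 0 0 0;1 0 0 0 0;1 0 0 0 0;1 -2 0 0 0;1 -5 0 0 0;1 -9 0 0 0;1 -13 0 0 0;1 -17 0 0 0;1 -20 0 0 0"

```text
time_s: 21.3
eef_pos: [495.2, -227.0, 303.8]
ee_rot: [0.708, -0.002, 0.706, 0.001]
force: [-0.3, -0.5, -0.6]
grip_width: 1.001
```

```bash
python3 - <<'E'
from d import *
plan([541,139.5,300],-10.3)
p,V=grab("wrist")
im,q=big(p,220,0,420,400,1.5);im0=im.copy()
overlay(im,q,V,[495.4,-226.7],0.3,[([495.4,-226.7],14,46),([495.4,-226.7],50,42)])
cv2.imwrite("pics/p9.png",np.hstack([im0,im]))
E
```

```text
jaw now 0.19 j6 -0.648
t 21.3 at [ 495.2 -227.   303.8] tool x axis [ 0.002 -0.002 -1.   ] shift cm [0.33, 36.63, 4.7] yaw units 2.1
```

View pics/p9.png

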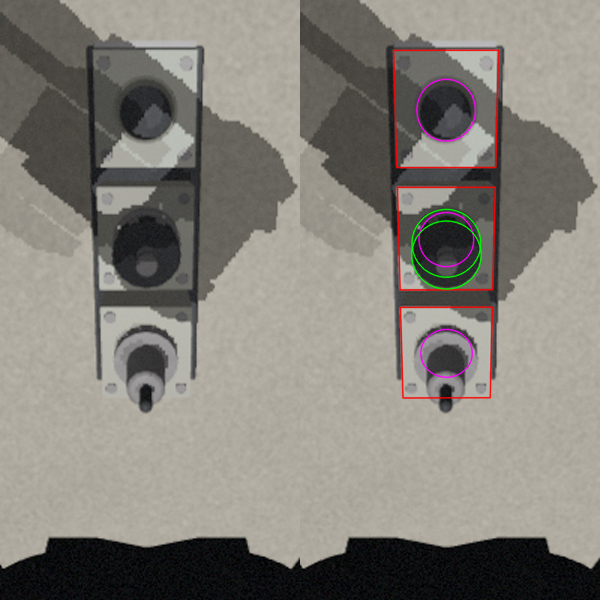

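Nut and slim are seated. Now the chuck.

send_rows:
  rows: "1 0 4 0.5 0;1 0 8 1 0;1 0 12 1.5 0.5;1 0 16 2 1;1 0 20 2.5 1.5;1 0 24 3.1 2.1;1 0 28 3.6 2.1;1 0 32 4.1 2.1;1 0 35 4.5 2.1;1 0 36.6 4.65 2.1;1 0 36.6 4.65 2.1;1 0 36.6 4.65 2.1"

```text
time_s: 22.55
eef_pos: [540.4, 138.4, 300.8]
ee_rot: [0.704, 0.063, 0.704, -0.064]
force: [0.2, -0.3, -0.6]
grip_width: 0.999
```

```bash
python3 - <<'E'
from d import *
plan([541,139.5,152],-10.3)
E
```

```text
jaw now -10.33 j6 0.221
t 22.55 at [540.4 138.4 300.8] tool x axis [-0. -0. -1.] shift cm [14.88, 0.12, 0.04] yaw units -0.01
```

send_rows:
  rows: "1 4 0.1 0.05 0;1 8 0.1 0.05 0;1 11 0.1 0.05 0;1 14 0.1 0.05 0;1 15 0.1 0.05 0;1 15 0.1 0.05 0;1 15 0.1 0.05 0"

```text
time_s: 23.25
eef_pos: [541.8, 139.6, 152.5]
ee_rot: [0.705, 0.064, 0.703, -0.064]
force: [0.2, 0.3, 1.0]
grip_width: 1.002
```

```bash
python3 - <<'E'
from d import *
plan([541,139.5,100],-10.3)
p,V=grab("wrist")
im,q=big(p,240,80,400,320,2.2);im0=im.copy()
B=[541,139.5]
for h,d in((14,46),(47,35),(75,6)): draw(im,q,V,circ([*B,62+h],d/2))
cv2.imwrite("pics/p10.png",np.clip(np.hstack([im0,im])*1.5,0,255).astype(np.uint8))
E
```

```text
jaw now -10.35 j6 0.224
t 23.25 at [541.8 139.6 152.5] tool x axis [ 0.002  0.    -1.   ] shift cm [5.25, -0.02, -0.09] yaw units -0.01
```

View pics/p10.png

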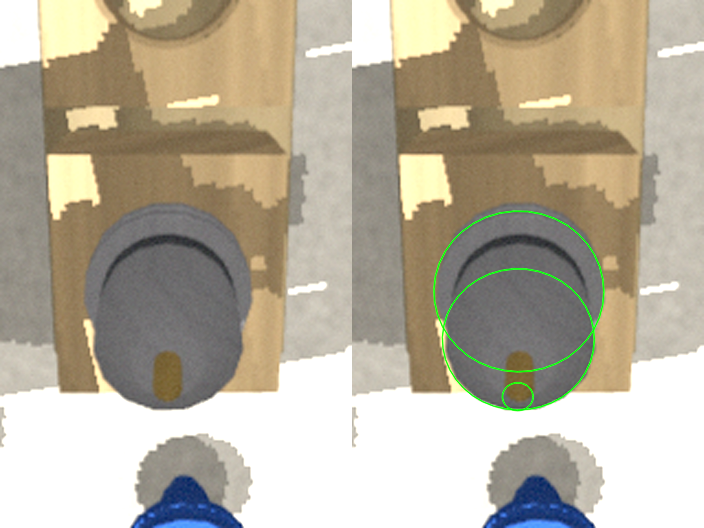

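send_rows:
  rows: "1 1.5 0 -0.05 0;1 3 0 -0.05 0;1 4.4 0 -0.05 0;1 5.2 0 -0.05 0;1 5.2 0 -0.05 0;0 5.2 0 -0.05 0;0 5.2 0 -0.05 0;0 5.2 0 -0.05 0;0 5.2 0 -0.05 0;0 5.2 0 -0.05 0;0 5.2 0 -0.05 0;0 5.2 0 -0.05 0"

```text
time_s: 24.5
eef_pos: [541.0, 140.2, 99.8]
ee_rot: [0.705, 0.064, 0.704, -0.064]
force: [-0.3, -0.5, 5.6]
grip_width: 0.386
```

send_rows:
  rows: "0 0 0 0 0;0 0 0 0 0;0 -0.5 0 0 0;0 -1.5 0 0 0;0 -3 0 0 0;0 -5 0 0 0;0 -7 0 0 0;0 -9 0 0 0;0 -11 0 0 0;0 -12.5 0 0 0;0 -13 0 0 0;0 -13 0 0 0"

```text
time_s: 25.7
eef_pos: [540.5, 140.2, 229.4]
ee_rot: [0.704, 0.064, 0.704, -0.064]
force: [0.7, -0.7, -4.6]
grip_width: 0.385
```

```bash
python3 - <<'E'
from d import *
plan([495.0,-141.5,262],0.3)
s,e,M=state()
p,V=grab("wrist")
im,q=big(p,240,130,400,370,2.2);im0=im.copy()
for h,d in((14,46),(47,35),(75,6)): draw(im,q,V,circ([e[0],e[1],e[2]-38+h],d/2))
cv2.imwrite("pics/p11.png",np.clip(np.hstack([im0,im])*1.6,0,255).astype(np.uint8))
E
```

```text
jaw now -10.31 j6 0.224
t 25.7 at [540.5 140.2 229.4] tool x axis [ 0.001  0.    -1.   ] shift cm [-3.27, -28.53, 0.56] yaw units -2.12
```

View pics/p11.png

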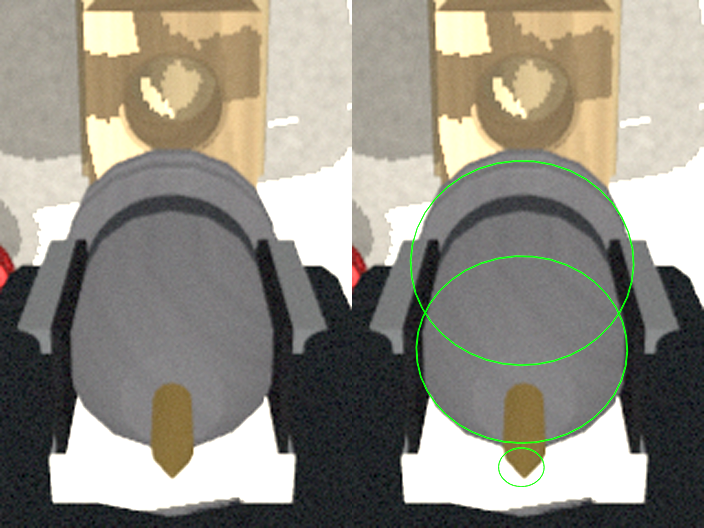

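Held upright, offsets under about 1 mm. Carry.

send_rows:
  rows: "0 -1.5 -2 0.05 0;0 -3 -5 0.1 0;0 -3.2 -9 0.2 0;0 -3.2 -13 0.25 -0.5;0 -3.2 -17 0.35 -1;0 -3.2 -21 0.4 -1.5;0 -3.2 -25 0.5 -2.1;0 -3.2 -27.5 0.55 -2.1;0 -3.2 -28.5 0.55 -2.1;0 -3.2 -28.5 0.55 -2.1;0 -3.2 -28.5 0.55 -2.1"

```text
time_s: 26.85
eef_pos: [495.0, -140.2, 260.6]
ee_rot: [0.707, -0.001, 0.707, 0.002]
force: [-0.7, 0.5, -4.5]
grip_width: 0.388
```

```bash
python3 - <<'E'
from d import *
plan([495.0,-141.5,162],0.3)
E
```

```text
jaw now 0.22 j6 -0.508
t 26.85 at [ 495.  -140.2  260.6] tool x axis [-0.001  0.001 -1.   ] shift cm [9.86, -0.14, 0.01] yaw units -0.02
```

send_rows:
  rows: "0 2 -0.1 0 0;0 4 -0.1 0 0;0 6 -0.1 0 0;0 8 -0.1 0 0;0 9.5 -0.1 0 0;0 9.9 -0.1 0 0;0 9.9 -0.1 0 0;0 9.9 -0.1 0 0"

```text
time_s: 27.65
eef_pos: [495.5, -141.9, 162.9]
ee_rot: [0.708, -0.002, 0.707, 0.001]
force: [0.0, 0.2, -4.9]
grip_width: 0.387
```

```bash
python3 - <<'E'
from d import *
plan([495.0,-141.5,100],0.3)
p,V=grab("wrist")
im,q=big(p,220,100,420,370,1.9);im0=im.copy()
overlay(im,q,V,[495.4,-226.7],0.3,[])
cv2.imwrite("pics/p12.png",np.hstack([im0,im]))
E
```

```text
jaw now 0.23 j6 -0.511
t 27.65 at [ 495.5 -141.9  162.9] tool x axis [ 0.001 -0.001 -1.   ] shift cm [6.29, 0.04, -0.05] yaw units -0.01
```

View pics/p12.png

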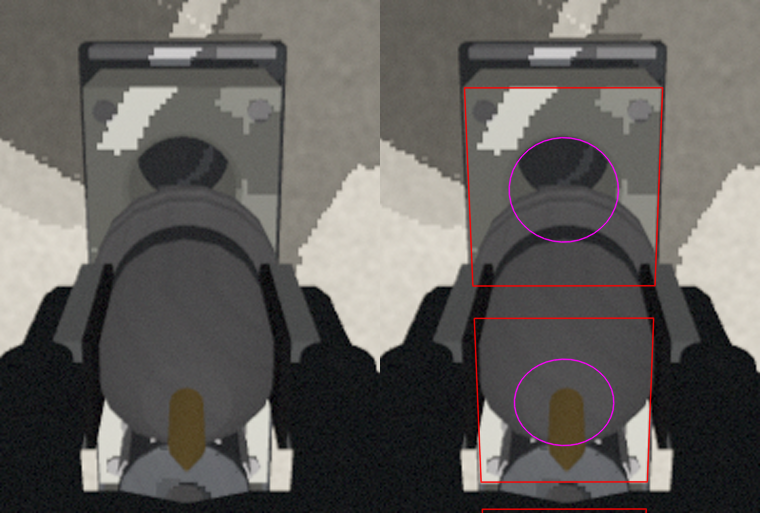

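send_rows:
  rows: "0 1 0 -0.03 0;0 2 0 -0.03 0;0 3 0 -0.03 0;0 4 0 -0.03 0;0 4.7 0 -0.03 0;0 5.2 0 -0.03 0;0 5.6 0 -0.03 0;0 5.8 0 -0.03 0;0 6 0 -0.03 0;0 6.1 0 -0.03 0;0 6.1 0 -0.03 0"

```text
time_s: 28.8
eef_pos: [494.7, -142.2, 101.0]
ee_rot: [0.707, -0.001, 0.707, 0.001]
force: [-0.3, -0.2, -4.6]
grip_width: 0.387
```

send_rows:
  rows: "0 0.05 0 0 0;0 0.1 0 0 0;0 0.15 0 0 0;0 0.2 0 0 0;0 0.2 0 0 0"

```text
time_s: 29.3
eef_pos: [494.7, -142.2, 99.9]
ee_rot: [0.707, -0.001, 0.707, 0.001]
force: [-4.2, 1.0, 4.9]
grip_width: 0.386
```

send_rows:
  rows: "0.48 0 0 0 0;0.65 0 0 0 0;1 0 0 0 0;1 0 0 0 0;1 0 0 0 0;1 0 0 0 0;1 -2 0 0 0;1 -5 0 0 0;1 -9 0 0 0;1 -13 0 0 0;1 -17 0 0 0;1 -20 0 0 0"

```text
time_s: 30.5
eef_pos: [494.8, -142.2, 301.7]
ee_rot: [0.708, -0.002, 0.706, 0.001]
force: [-0.4, -0.1, -0.7]
grip_width: 1.002
```

send_rows:
  rows: "1 0 -4 0 0;1 0 -8 0 0;1 0 -11 0 0;1 0 -13 0 0;1 0 -13 0 0;1 0 -13 0 0"

```text
time_s: 31.1
eef_pos: [495.0, -271.9, 298.8]
ee_rot: [0.707, -0.001, 0.707, 0.001]
force: [0.3, 0.1, -0.5]
grip_width: 1.0
```

```bash
python3 - <<'E'
from d import *
plan([495,-272,300],0.3)
p,V=grab("wrist")
im,q=big(p,220,0,420,400,1.5);im0=im.copy()
c=np.array([495.4,-226.7]);w=np.array([-.0052,1])*85
overlay(im,q,V,c,0.3,[(c,14,46),(c,50,42),(c+w,14,46),(c+w,47,35),(c-w,14,46),(c-w,56,25)])
cv2.imwrite("pics/p13.png",np.hstack([im0,im]))
p,V=grab("scene");cv2.imwrite("pics/s3.png",p["pixels"][:,:,::-1])
for t in ["holder_slim","holder_nut","holder_chuck","gauge"]:
    print(t,[(np.round(d["location"]).tolist(),round(d["confidence"],2)) for d in nets.spot_point(p,t)])
E
```

```text
jaw now 0.16 j6 -0.713
t 31.1 at [ 495.  -271.9  298.8] tool x axis [-0.     0.001 -1.   ] shift cm [-0.12, -0.01, -0.0] yaw units -0.03
holder_slim [([497.0, -312.0, 60.0], 0.87)]
holder_nut [([574.0, 314.0, 10.0], 0.65), ([498.0, -229.0, 64.0], 0.6)]
holder_chuck [([495.0, -140.0, 62.0], 0.77), ([436.0, 78.0, 41.0], 0.71), ([526.0, 34.0, 40.0], 0.58)]
gauge [([756.0, 16.0, 3.0], 0.82)]
```

View pics/p13.png

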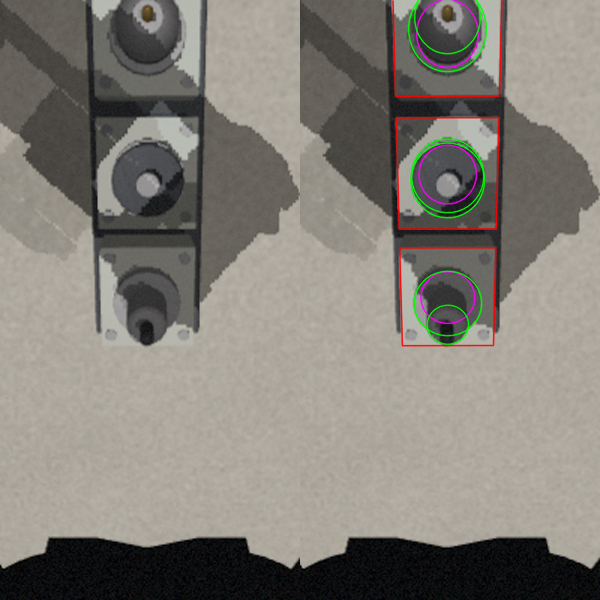

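View pics/s3.png

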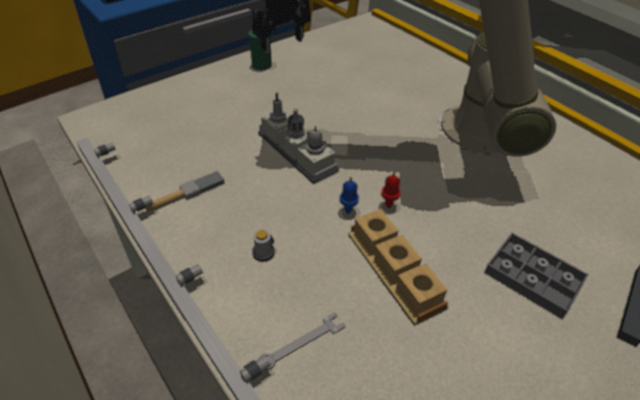

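All three holders are upright and seated: slim at (277,105), nut at (295,122), chuck at (316,138). The stand is empty, and the gauge and both look-alikes have not moved.

```bash
python3 -c "
from rig import workorder;print(workorder.finish_job())"
```

```text
the job is handed in; nothing more can be done
None
```

I moved all three holders into the magazine in reverse order and handed the job in at about 31 s. Seen from the robot, the slender holder is at the right end, the wide-nut holder in the middle and the drill-chuck holder at the left end.

- **Seating:** In the last wrist picture, outlines drawn at the seated height matched all three holders, so they stand upright with their flanges down. I released each one only when the force reading showed its flange resting on the pocket.
- **Position:** The networks' last positions for the holders agree with my measured pockets to within about 3 mm.
- **Left alone:** The gauge and the red and blue look-alikes are where they were at the start. The arm ended clear of everything.
- **Disagreements:**
    - The top camera put the pockets about 1.5 mm from where the wrist camera did. I used the wrist camera.
    - In the last check, the network's first choice for the wide-nut holder was a false hit at the empty stand. Its second choice was the correct pocket.

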